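# Fetch a capacitor from under the bench riser with a reacher

### The arm

A 6-joint arm with a two-finger parallel gripper is mounted at the origin on a cart in front of the work surface, level with it; the furniture and walls round the work are solid. World frame = base frame: x ahead of the robot, y to its left, z up, the work surface at z = 0. Lengths are in mm, angles in rad, forces in N, time in s.
With the tool pointing down it reaches from about 325 to 775 mm from the base axis. Payload 5.5 kg.
Tool frame: the origin (TCP) lies at the very end of the fingers, on their centre line; the grasp point (between the pads) lies 19 mm behind it (ctrl.grasp_offset is the distance from the TCP to the grasp point, in mm); z points along the fingers, y is the line along which they close (so a half turn about z gives the same grasp; the last joint's range is limited). The gripper opens to 88 mm and grips with 3 to 60 N. Pads are 20 mm wide; open, the fingers measure 115 mm over their backs; the gripper's body (75 mm by 178 mm) begins 61 mm behind the grasp point.
Start: joints at [-1.254, 0.091, 1.231, -0, 1.82, -0.057], TCP at [219.094, -558.582, 222.631] pointing down, gripper open.
Joint ranges: [-2.87, 2.87], [-0.86, 2.18], [0.17, 2.46], [-1.51, 4.65], [0.06, 2.69], [-2.65, 2.65]. Speed limits (rad/s): [2.57, 2.57, 3.01, 3.14, 3.14, 3.14].

### API

Orientations are given as a 3x3 rotation matrix whose columns are the frame's x, y, z axes.
In Python, from plant import ctrl gives the robot as it stands. The module is installed in compiled form; this text tells all that it offers.
- The arm moves only by the tool move_arm, never from a script. Its arguments are lists of equal length, an entry for each row: "slide": the shift along the tool's x, y, z in m, a list of three; "turn": the turn, a rotation vector about the tool's x, y, z in rad, a list of three. In form: {"slide": [[tx, ty, tz], ...], "turn": [[ax, ay, az], ...]}. A call has exactly 8 rows; each row shifts and turns the commanded pose from where the row before left it, along the tool's axes as they then stand; what a row does not reach is not made up. A row lasts 1/12 s, in which the tool goes at most 41.7 mm and 7.16 degrees, less where a joint would pass 70% of its speed; a pose out of reach is approached as far as the arm can. A call is refused whole if a number of a shift passes 0.0417 or a number of a turn 0.125, either way. A call with a gripper value outside its range is refused whole. "hand" is the opening, from 0 (shut) to 1 (fully open), set as the call begins (left out, the last holds). The fingers move at their own pace and stop on an object; the grip force is fixed at half the most. Time passes only in rows, so rows that do not move let the fingers close, or fill a call up. It gives the time, the measured TCP pose, the force, the opening and the grip force at its end, in the units of the state.
- ctrl.get_obs(): the state, without advancing time (a new reading comes with each control period).
- ctrl.read_camera(name): name is "side" or "top"; returns (picture, depth): 480x640x3 uint8, red, green, blue; 480x640 float32, mm along the optical axis (not along the pixel's ray), 0 where there is no reading.
- ctrl.get_calibration(name): a dict with "fx", "fy", "cx", "cy" (pixels), "R" (3x3) and "t" (3): a world point X has camera coordinates R X + t. Camera axes: x right, y down, z forward; pixel columns grow to the right and rows downward; lengths in mm; the calibration is good to about 2 mm. A picture is of the moment at which its call begins. get_calibration takes no time and is no camera call.
- ctrl.sign_off(): hands the job in; it is judged then, once.
Trained networks look in the newest picture that a camera, given by its name, has taken for a name from the list of things; names that differ only in an ending like _2 or _b are one class to them, and where a whole thing is asked for, a point or a joint stands for the part that bears it (a point fixed in the world has none). Each returns a list of dicts, best first, with "conf" (0 to 1); they miss things now and then, are a little off and sometimes report something else, mostly with a low value. They report only what shows in the picture. A call takes as long as a camera call.
- ctrl.look_for(camera, thing): "centre" ([x, y, z] in mm, in the coordinates of the camera as it stood for that picture, good to about 4 mm: the middle of the surface that is visible of it).
The state is a dict: "time": time; "qpos": joint angles; "joint_velocities": joint speeds; "joint_torque": joint torques, N m; "eef_pos": TCP position; "eef_rot": TCP orientation; "force": force on the tool from outside, world axes, zero at the start; "wrist_torque": the same for the moment, N m; "opening": finger opening in mm; "finger_force": force on a finger pad.
Only numpy, scipy, OpenCV 4.12 (cv2) and the standard library are available. Lean on these libraries where they do the work, as an engineer would, in place of code of your own. Each camera call takes 0.05 s, during which the arm holds its last target. There are 200 camera calls.

### The job

A small aluminium capacitor can has rolled out of reach under the low wire-topped riser. Pick up the reacher by its upright handle, reach over the lip, squeeze the trigger just hard enough for the jaws to hold the smaller of the two cans without denting its thin wall, lift it inside the gap and bring it out without tipping it over, and stand it upright on the desk in front of the riser, well clear of its lip. Do not touch the can with the robot's fingers, do not shove the riser, leave the bigger can and the other things where they are, and finish with the reacher standing on its feet on the desk, jaws clear of the can.

Things in the scene. Friction and masses are not known exactly. Their poses are not given: they have to be found in the camera images.
- reacher: Loose black pick-up reacher, 0.19 kg, 250 mm long, standing on the desk on two rubber foot bars 64 mm wide. Origin: on its underside below the handle's middle; x runs forward along the shaft to the jaws, y to its left, z up. The upright handle is two plates, 28 mm wide (y) and 10 mm thick, free from z = 40 to 106 mm: the rear one is fixed, the front one is the trigger.
- handle_mid (a point): Middle of the handle, 85 mm above the reacher's underside: where the gripper takes both plates from above, closing along the reacher's x. At rest the plates are 62 mm over their outer faces. The trigger (front plate) slides straight back up to 24 mm against a spring: 8 N at rest plus 0.12 N per mm.
- rear_plate (a point): Outer face of the fixed rear plate, 85 mm above the underside. The middle of the jaws stays 202 mm ahead of this face, so squeezing the trigger by d between two evenly closing fingers carries the whole reacher d/2 forward. The reacher's foot bars are 16 mm behind and 94 mm ahead of this face.
- jaw_mid (a point): Middle between the two jaw pads: 170 mm ahead of the reacher's origin, 22 mm above its underside. Pads are 34 mm long and 26 mm high (9 to 35 mm above the underside); the jaw arms end 23 mm ahead of this point. Open, the pads are about 48 mm apart and the jaws 96 mm wide outside. Each pad moves in 0.58 mm per mm of trigger; 1 N of squeeze on a held thing adds 1.17 N on the trigger.
- jaw_left: Left jaw, origin on its pivot 122 mm ahead of the reacher's origin and 16 mm left. Its rubber pad sits on a stiff hand-set brass stud and stands anywhere up to 3 mm farther in or out than drawn; this is not measured, so where the jaws meet the can must be felt as a rise of the grip force above the trigger spring's.
- jaw_right: Right jaw, origin on its pivot 122 mm ahead of the reacher's origin and 16 mm right. Its rubber pad is springy: it gives 1 mm per 3 N, at most 4 mm.
- riser: Grey steel instrument riser fixed to the desk, 140 mm deep (x), 220 wide (y), 90 high. Origin: centre of its underside. The open front faces its own -x; x points into the gap. Sides and back 4 mm thick, no floor: things under it stand on the desk. A lip 12 mm high, 4 mm thick, runs along the front at x = -70 to -66 mm. Top of wire bars 20 mm apart; its underside is 82 mm above the desk.
- small_can: The wanted can: the smaller, thin-walled capacitor, 29 mm diameter, 53 mm high, 50 to 100 g, standing under the riser 70 to 82 mm behind its front and about 40 mm left or right of its middle. Origin: centre of its underside, z up. More than 6 N from a jaw dents it; 2 to 4 N carries it.
- big_can: The bigger capacitor can, 35 mm diameter, 60 mm high, standing in the other half of the gap, about 80 mm from the small one. Stays where it is. Origin: centre of its underside.
- heatsink: Finned black heatsink, 44 x 60 x 29 mm, loose on the desk near the riser. Stays where it is. Origin: centre of its underside.
- solvent_bottle: Round bottle with a red cap, 68 mm diameter, 150 mm high, loose on the desk near the riser. Stays where it is. Origin: centre of its underside.

How it is judged (in metres and radians):
On the way:
1. the small can is held between both jaws and lifted off the desk, still inside the gap (contact force between each of jaw_left, jaw_right and small_can above 0.5 N and height (world z) of small_can above 0.006 m and x of small_can in the frame of riser above -0.05 m), for 0.2 s.
At the end, for the whole second after the job is handed in: The small can stands upright (within 0.1 rad) and still on the desk in front of the riser, its centre at least 25 mm in front of the riser's front; the reacher stands still on its feet on the desk (within 0.1 rad) and does not touch the can (x of small_can in the frame of riser below -0.095 m and angle between each of small_can, reacher's own z axis and vertical below 0.1 rad and height (world z) of small_can between -0.004 and 0.004 m and linear speed of each of small_can, reacher below 0.02 m/s and height (world z) of reacher between -0.006 and 0.006 m and contact force between reacher and small_can below 0.05 N).
It fails at once if a jaw squeezes the small can with more than 6 N (contact force between any of jaw_left, jaw_right and small_can above 6 N).
It fails at once if the robot's fingers touch the small can (contact force between the fingers and small_can above 0.3 N).
It fails at once if the small can is knocked over or knocked about (more than 20 N) (angle between small_can's own z axis and vertical above 0.6 rad or contact force between small_can and anything else above 20 N).
It fails at once if the reacher or the robot shoves the riser with more than 15 N (contact force between any of reacher, the arm, the fingers and riser above 15 N).
It fails at once if the bigger can, the heatsink or the bottle is moved by more than 15 mm (distance of any of big_can, heatsink, solvent_bottle from where it was at the start of the episode above 0.015 m).
It also fails if it takes over 67 s, if anything falls off the work surface, if the arm or the gripper's body presses on something with over 40 N, if the wrist force passes 120 N, or if a joint passes its speed limit or range.

## Working session

There is one attempt and no reset: what is moved stays moved. The work goes in short steps, Python scripts to look and compute and a tool call to move; the robot and the scene stay as the last step left them, time stands still between calls to the robot, and variables do not carry over. Pictures are saved under pics/ and viewed, at most 10 in all, crops included, and the job is handed in when it is done.

Besides the shell and the picture viewer there is one more tool, called after ">>>" in YAML: its name, and indented under it one key for each argument. move_arm: Moves the arm, as the interface text tells. Its arguments: {"type":"object","properties":{"slide":{"type":"array"},"turn":{"type":"array"},"hand":{"type":"number"}},"required":["slide","turn"]}

```bash
mkdir -p pics
cat > h.py <<'E'
from plant import ctrl
import numpy as np, cv2
def cal(n):
    c=ctrl.get_calibration(n); return c,np.array(c["R"]),np.array(c["t"])
def w(n,p):
    c,R,t=cal(n); return R.T@(np.array(p)-t)
def cloud(n,d):
    c,R,t=cal(n); v,u=np.mgrid[:480,:640]
    P=np.stack([(u-c["cx"])/c["fx"]*d,(v-c["cy"])/c["fy"]*d,d],-1)
    return (P-t)@R
def proj(n,X):
    c,R,t=cal(n); p=R@np.array(X)+t; return c["fx"]*p[0]/p[2]+c["cx"],c["fy"]*p[1]/p[2]+c["cy"]
E
python3 - <<'E'
from h import *
for n in("side","top"):
    im,d=ctrl.read_camera(n); cv2.imwrite(f"pics/{n}0.png",im[...,::-1]); np.save(f"{n}0.npy",d)
    c,R,t=cal(n); print(n,-R.T@t,R[2],c["fx"])
    for k in["reacher","handle_mid","jaw_mid","jaw_left","jaw_right","riser","small_can","big_can","heatsink","solvent_bottle"]:
        print(k,[(np.round(w(n,r["centre"])),round(r["conf"],2)) for r in ctrl.look_for(n,k)[:2]])
print(ctrl.get_obs())
E
```

```text
side [ 352.29201747 1123.9355089   683.40140292] [ 0.13041963 -0.87119138 -0.4733036 ] 527.03225755821
reacher [(array([ 386., -278.,   32.]), 0.59)]
handle_mid [(array([ 390., -278.,   34.]), 0.63)]
jaw_mid [(array([ 394., -277.,   29.]), 0.76)]
jaw_left []
jaw_right [(array([ 408., -151.,   27.]), 0.51)]
riser [(array([544., 424.,  66.]), 0.81)]
small_can [(array([588., 378.,  51.]), 0.45)]
big_can [(array([517., 417.,  51.]), 0.6)]
heatsink []
solvent_bottle [(array([657., 174.,  87.]), 0.62), (array([ 387., -277.,   32.]), 0.22)]
top [ 397.63932748    4.48553429 1729.51158869] [ 0.05988031  0.00968141 -0.99815861] 566.3834274040795
reacher [(array([ 389., -265.,   27.]), 0.62)]
handle_mid [(array([ 388., -265.,   27.]), 0.76)]
jaw_mid [(array([ 386., -272.,   34.]), 0.82)]
jaw_left [(array([ 341., -174.,   25.]), 0.46)]
jaw_right [(array([ 414., -158.,   29.]), 0.43)]
riser []
small_can [(array([592., 365.,  51.]), 0.64)]
big_can [(array([523., 399.,  60.]), 0.49)]
heatsink [(array([654., 231.,  25.]), 0.69)]
solvent_bottle [(array([657., 144., 109.]), 0.81)]
{'time': 1.1, 'qpos': array([-1.25371631e+00,  9.11173300e-02,  1.23066837e+00,  8.41270260e-06,
        1.81980565e+00, -5.66621767e-02]), 'joint_velocities': array([ 0.00117119, -0.00054037,  0.00063404, -0.00156178, -0.00105085,
       -0.00095725]), 'joint_torque': array([ 1.79084641e-04, -4.46207964e+01, -4.06508088e+01,  6.96540624e-02,
        1.96437130e-02, -9.31447346e-06]), 'eef_pos': array([ 219.09029919, -558.59340019,  222.63871066]), 'eef_rot': array([[ 9.30966828e-01,  3.65103774e-01,  8.15560252e-06],
       [ 3.65103774e-01, -9.30966828e-01,  1.29632309e-06],
       [ 8.06588786e-06,  1.77080747e-06, -1.00000000e+00]]), 'force': array([-0.6893742 , -0.55554797, -0.77734169]), 'wrist_torque': array([0.0102167 , 0.01324338, 0.0217172 ]), 'finger_force': 0.0, 'opening': 88.01037491057781}
```

View pics/top0.png

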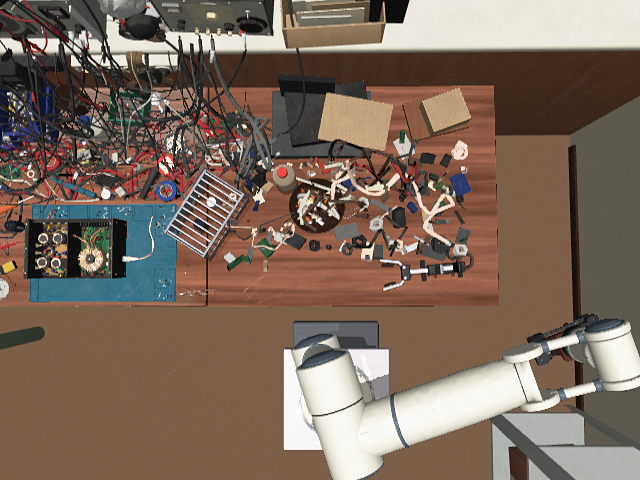

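View pics/side0.png

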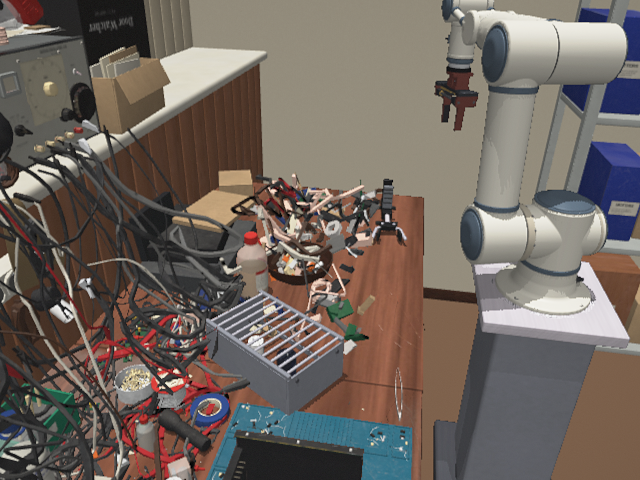

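Run:
```python
from h import *
a=cv2.imread("pics/top0.png")
b=cv2.resize(a[155:275,145:305],None,fx=4.5,fy=4.5,interpolation=2)
s=cv2.imread("pics/side0.png");
cv2.imwrite("pics/c1.png",cv2.resize(a[150:280,150:310],(800,600),interpolation=2)[:, :])
cv2.imwrite("pics/c2.png",cv2.resize(s[280:420,195:355],(684,600),interpolation=2))
cv2.imwrite("pics/c3.png",cv2.resize(a[235:305,370:480],(800,510),interpolation=2))
d=np.load("top0.npy"); P=cloud("top",d)
m=(P[...,2]>78)&(P[...,2]<100)&(P[...,1]>280)&(P[...,1]<560)&(P[...,0]>400)&(P[...,0]<720)
q=P[m][:,:2].astype(np.float32); 
n,l,st,ce=cv2.connectedComponentsWithStats(m.astype(np.uint8),connectivity=8)
i=1+np.argmax(st[1:,4]); q=P[l==i]
r=cv2.minAreaRect(q[:,:2].astype(np.float32)); print(r,cv2.boxPoints(r),np.median(q[:,2]),len(q))
# desk height
print("desk",np.median(P[290:300,300:480,2]))
# reacher
m=(P[...,2]>8)&(P[...,1]>-400)&(P[...,1]<-130)&(P[...,0]>330)&(P[...,0]<460)
np.set_printoptions(linewidth=250,suppress=True)
print(np.round(P[250:296:2,378:480:3,2]).astype(int))
```

```text
((557.4608154296875, 381.3388977050781), (142.6520233154297, 219.9427032470703), 57.353660583496094) [[426.38617 380.60547]
 [611.58154 261.95697]
 [688.53546 382.07233]
 [503.3401  500.72083]] 87.91228968212954 1287
desk -0.1689138530143049
[[  37   36    1   -3   69   65   53   55   50   59   36   29   -2   42   33   29   25   27   26   39   44   42   43   43    8   45   56    2   40   47   -8    3   -2   -6]
 [  48   38    7    1   -2   64   -4    3   45   55   33    4    0   32   56   19   32   29   29   36   45   41   38   45   -7   51   50   57   49   48   -1   -1   -1   -3]
 [  49   47   -1    0   46    6    0    2   45   -7   -2   -4   -2   27   36   28   27   25   38   33   30   31   41   47    6    1   57   52   55   55   47   47    3    4]
 [  49   45   -6    2   42    4    5   -3   -5    3    2   -5    3    2    2   -1   28 1730   31   31   29   33   39   50   39   -7   48   48   41   37   50   52   -8   -5]
 [  49   48    3   -2   -6    8    1   -1    3   -7    6    3   -8    4   -3   -3    0    0   25   33   30   33   36   -3   41   39   40   31    2    1   -2   49    0
[... 2421 characters left out ...]
4    1]
 [  -3   -2   19   24   27    2    2    1    0   -5   -7   -9    8    3    7    3   -3    1    0    0   -3    3    5   -2    3    2    8    2    4   -4    7    3   -3   -5]
 [  -8   -8   32   -8   -4    4    8    0    5    0    3   -3   -5    5    2    8    3    3   -4    2    3   -5   -3    1    1    7    5    1    4    2   -8    7   -6   -6]
 [  -5   -2   11    3    5    1   -5    1   -3   -5   -4   -9    5    5   -3   13    3    0   -1    2    2    3    3    8   -7   -6   -2    4   -4    5    3    2    6    3]
 [   0   -3   -3    0    1   -2    3   -7    5    3    4    2   -5    3    2   -8    0   -6   -4    6   -7   -1    3   -2  -10    3    7   -5   -4    5    2   -4   -5   -8]]
```

View pics/c1.png

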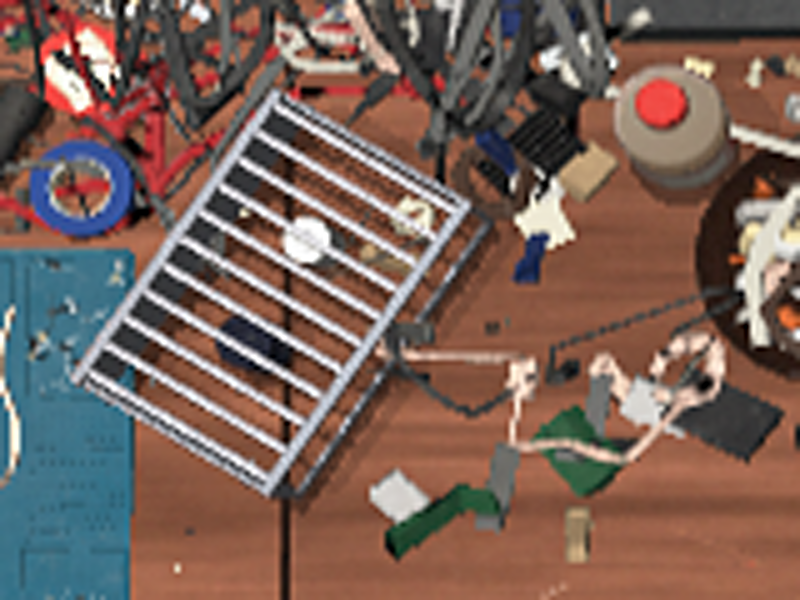

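View pics/c2.png

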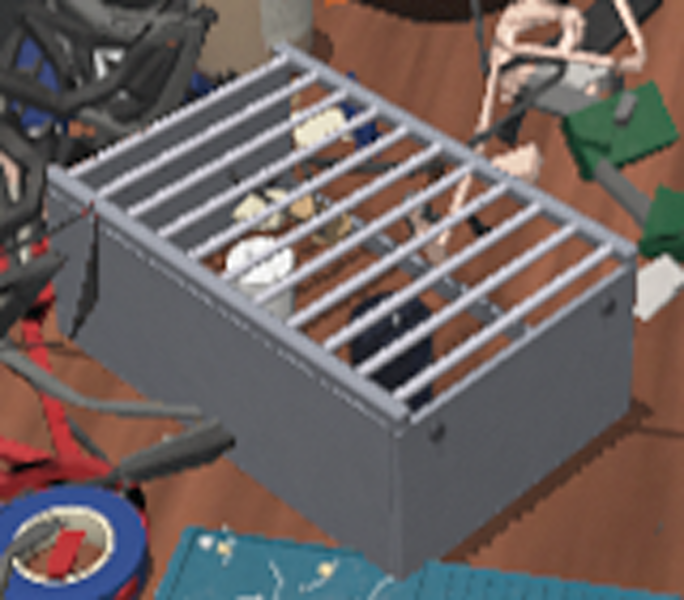

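View pics/c3.png

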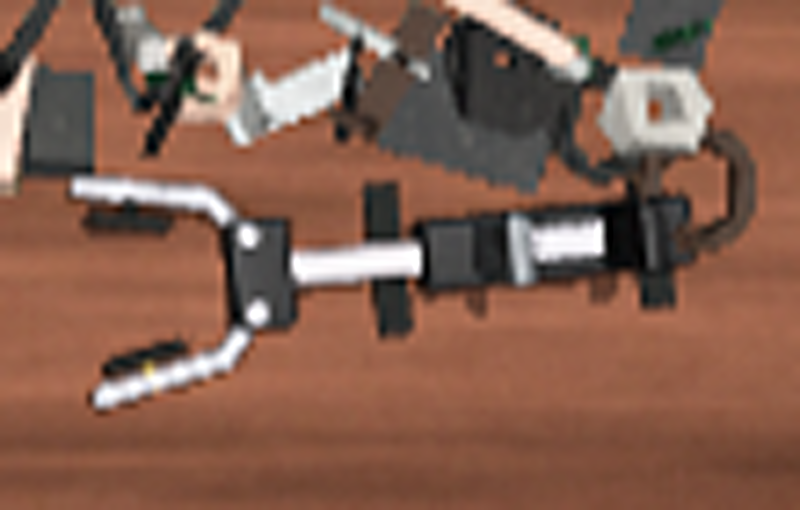

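Run:
```python
from h import *
np.set_printoptions(linewidth=250,suppress=True,precision=1)
d=np.load("top0.npy"); P=cloud("top",d); a=cv2.imread("pics/top0.png").astype(int)
m=(P[...,2]>75)&(P[...,2]<125); m[:255]=0;m[290:]=0;m[:,:425]=0;m[:,475:]=0
n,l,st,ce=cv2.connectedComponentsWithStats(m.astype(np.uint8))
for i in range(1,n):
    if st[i,4]>4:
        q=P[(l==i)&(P[...,2]>98)]; print(st[i],q.mean(0),q.min(0),q.max(0))
def ray(n,u,v,z):
    c,R,t=cal(n); C=-R.T@t; r=R.T@np.array([(u-c["cx"])/c["fx"],(v-c["cy"])/c["fy"],1]); return C+r*(z-C[2])/r[2]
f=lambda x,y,z: ray("top",370+(x+.5)/7.2727-.5,235+(y+.5)/7.2857-.5,z)
print("pivots",f(248,236,38),f(258,313,38),"footF",f(388,260,12),f(381,184,12),f(395,336,12),"rear",f(657,253,12),f(657,306,12))
# can
m=(a.min(-1)>190); m[:192]=0;m[212:]=0;m[:,:203]=0;m[:,222:]=0
v,u=np.nonzero(m); print("can px",u.mean(),v.mean(),len(u),ray("top",u.mean(),v.mean(),53),np.median(P[m],0))
# heightmap, 20mm cells, max-ish z
print("rows x 640->300, cols y 460->-60")
for x in range(640,300,-20):
    print(x,[int(np.percentile(P[(abs(P[...,0]-x)<10)&(abs(P[...,1]-y)<10)][:,2],90)) for y in range(460,-80,-20)])
```

```text
[455 263   7  10  53] [ 394.3 -354.8  105.2] [ 381.6 -361.7   99.8] [ 407.3 -349.8  113.5]
[437 265   7  10  52] [ 389.9 -302.8  104.9] [ 376.2 -309.2   98. ] [ 401.9 -297.2  110.3]
pivots [ 396.8 -205.3   38. ] [ 365.5 -209.    38. ] footF [ 386.6 -266.5   12. ] [ 418.1 -264.1   12. ] [ 355.2 -268.9   12. ] rear [ 388.9 -378.    12. ] [ 367.  -377.6   12. ]
can px 211.55645161290323 201.5241935483871 124 [594.8 366.   53. ] [594.  365.2  83.9]
rows x 640->300, cols y 460->-60
640 [13, 12, 104, 90, 86, 89, 89, 88, 82, 115, 46, 41, 28, 23, 99, 113, 117, 103, 51, 68, 70, 65, 60, 79, 61, 52, 53]Traceback (most recent call last):
  File "<stdin>", line 19, in <module>
    return _quantile_unchecked(
        a, q, axis, out, overwrite_input, method, keepdims, weights)
    return _ureduce(a,
                    func=_quantile_ureduce_func,
    ...<5 lines>...
                    overwrite_input=overwrite_input,
                    method=method)
    r = func(a, **kwargs)
    result = _quantile(arr,
                       quantiles=q,
    ...<2 lines>...
                       out=out,
                       weights=wgt)
    slices_having_nans = np.isnan(arr[-1, ...])
                                  ~~~^^^^^^^^^
IndexError: index -1 is out of bounds for axis 0 with size 0
```

>>> move_arm:
  slide:
    - [0,0,0]
    - [0,0,0]
    - [0,0,0]
    - [0.024,-0.0268,0]
    - [0.024,-0.0268,0]
    - [0.024,-0.0268,0]
    - [0.024,-0.0268,0]
    - [0.024,-0.0268,0]
  turn:
    - [0,0,0.095]
    - [0,0,0.095]
    - [0,0,0.096]
    - [0,0,0]
    - [0,0,0]
    - [0,0,0]
    - [0,0,0]
    - [0,0,0]
  hand: 1

```text
time: 1.77
eef_pos: [327.5, -413.2, 222.7]
eef_rot: [[0.996, 0.087, 0.0], [0.087, -0.996, -0.0], [0.0, 0.0, -1.0]]
force: [1.2, 0.1, -0.1]
opening: 87.9
finger_force: 0.0
```

>>> move_arm:
  slide:
    - [0.024,-0.0268,0]
    - [0.024,-0.0268,0]
    - [0.024,-0.0268,0]
    - [0,0,0.02]
    - [0,0,0.02]
    - [0,0,0.02]
    - [0,0,0]
    - [0,0,0]
  turn:
    - [0,0,0]
    - [0,0,0]
    - [0,0,0]
    - [0,0,0]
    - [0,0,0]
    - [0,0,0]
    - [0,0,0]
    - [0,0,0]

```text
time: 2.43
eef_pos: [391.1, -327.7, 161.9]
eef_rot: [[0.996, 0.088, -0.002], [0.088, -0.996, 0.002], [-0.002, -0.002, -1.0]]
force: [-0.3, 0.4, 0.4]
opening: 87.7
finger_force: 0.0
```

>>> move_arm:
  slide:
    - [0,0,0.016]
    - [0,0,0.016]
    - [0,0,0.016]
    - [0,0,0.016]
    - [0,0,0.016]
    - [0,0,0.016]
    - [0,0,0]
    - [0,0,0]
  turn:
    - [0,0,0]
    - [0,0,0]
    - [0,0,0]
    - [0,0,0]
    - [0,0,0]
    - [0,0,0]
    - [0,0,0]
    - [0,0,0]

```text
time: 3.1
eef_pos: [391.6, -328.5, 67.6]
eef_rot: [[0.996, 0.087, 0.0], [0.087, -0.996, -0.0], [0.0, 0.0, -1.0]]
force: [0.8, -0.9, -0.2]
opening: 87.8
finger_force: 0.0
```

>>> move_arm:
  slide:
    - [0,0,0]
    - [0,0,0]
    - [0,0,0]
    - [0,0,0]
    - [0,0,0]
    - [0,0,0]
    - [0,0,0]
    - [0,0,0]
  turn:
    - [0,0,0]
    - [0,0,0]
    - [0,0,0]
    - [0,0,0]
    - [0,0,0]
    - [0,0,0]
    - [0,0,0]
    - [0,0,0]
  hand: 0.67

```text
time: 3.77
eef_pos: [392.0, -329.3, 67.8]
eef_rot: [[0.996, 0.087, 0.001], [0.087, -0.996, -0.003], [0.001, 0.003, -1.0]]
force: [-0.8, -4.6, 4.9]
opening: 59.1
finger_force: 10.7
```

>>> move_arm:
  slide:
    - [0,0,-0.005]
    - [0,0,-0.005]
    - [0,0,-0.01]
    - [0,0,-0.01]
    - [0,0,-0.01]
    - [0,0,0]
    - [0,0,0]
    - [0,0,0]
  turn:
    - [0,0,0]
    - [0,0,0]
    - [0,0,0]
    - [0,0,0]
    - [0,0,0]
    - [0,0,0]
    - [0,0,0]
    - [0,0,0]

```text
time: 4.43
eef_pos: [391.5, -328.1, 106.5]
eef_rot: [[0.996, 0.088, -0.0], [0.088, -0.996, 0.0], [-0.0, -0.0, -1.0]]
force: [-0.6, 0.1, -1.9]
opening: 58.8
finger_force: 8.3
```

Run:
```python
from h import *
ff=[]
for i in range(3):
    im,d=ctrl.read_camera("side"); o=ctrl.get_obs(); ff.append(round(float(o["finger_force"]),2))
print(ff,o["force"],o["wrist_torque"],o["eef_pos"],o["opening"])
cv2.imwrite("pics/s1.png",cv2.resize(im[150:270,330:490],(800,600),interpolation=2)[...,::-1])
P=cloud("side",d);
```

```text
[8.32, 8.33, 8.33] [ 0.912032    0.05205138 -2.72588218] [-0.00289434 -0.01173704  0.02796039] [ 391.28524626 -327.92402681  105.92391515] 58.62799173015384
```

View pics/s1.png

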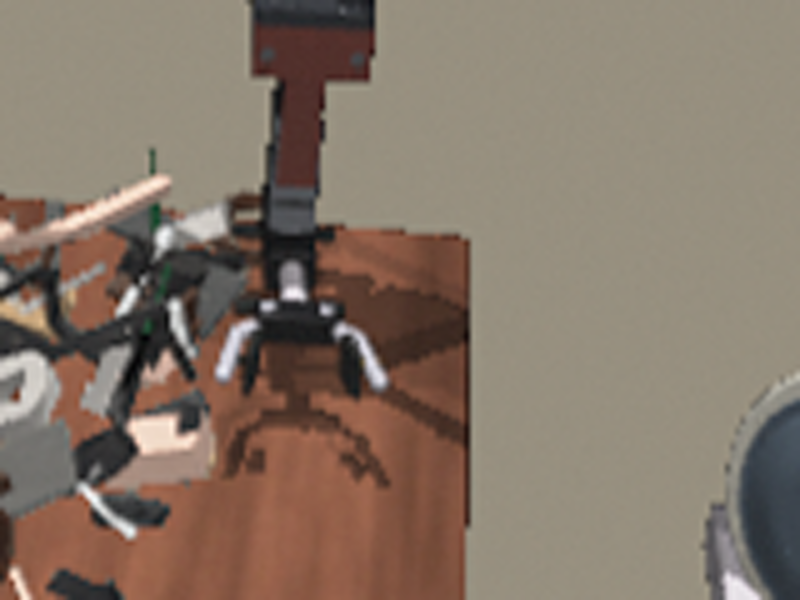

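>>> move_arm:
  slide:
    - [0.002,-0.008,-0.009]
    - [0.005,-0.016,-0.01]
    - [0.005,-0.02,-0.01]
    - [0.005,-0.02,-0.01]
    - [0.005,-0.022,-0.01]
    - [0.005,-0.024,-0.01]
    - [0.005,-0.026,-0.01]
    - [0.005,-0.026,-0.006]
  turn:
    - [0,0,0]
    - [0,0,0]
    - [0,0,0]
    - [0,0,0]
    - [0,0,0]
    - [0,0,0]
    - [0,0,0]
    - [0,0,0]

```text
time: 5.25
eef_pos: [414.3, -162.0, 183.4]
eef_rot: [[0.996, 0.087, 0.002], [0.087, -0.996, -0.0], [0.002, 0.001, -1.0]]
force: [-0.2, 0.4, -2.4]
opening: 59.0
finger_force: 8.3
```

>>> move_arm:
  slide:
    - [0.005,-0.028,0]
    - [0.005,-0.028,0]
    - [0.005,-0.028,0]
    - [0.005,-0.028,0]
    - [0.005,-0.028,0]
    - [0.005,-0.028,0]
    - [0.003,-0.022,0]
    - [0.002,-0.012,0]
  turn:
    - [0,0,0]
    - [0,0,0]
    - [0,0,0]
    - [0,0,0]
    - [0,0,0]
    - [0,0,0]
    - [0,0,0]
    - [0,0,0]

```text
time: 5.92
eef_pos: [430.8, 43.5, 182.2]
eef_rot: [[0.996, 0.09, 0.0], [0.09, -0.996, 0.001], [0.0, -0.001, -1.0]]
force: [0.1, -0.5, -2.3]
opening: 59.0
finger_force: 8.4
```

>>> move_arm:
  slide:
    - [0,0,0]
    - [0,0,0]
    - [0,0,0]
    - [0,0,0]
    - [0,0,0]
    - [0,0,0]
    - [0,0,0]
    - [0,0,0]
  turn:
    - [0,0,0.05]
    - [0,0,0.09]
    - [0,0,0.1]
    - [0,0,0.11]
    - [0,0,0.11]
    - [0,0,0.1]
    - [0,0,0.06]
    - [0,0,0.037]

```text
time: 6.58
eef_pos: [430.9, 41.2, 182.1]
eef_rot: [[0.841, -0.541, -0.0], [-0.541, -0.841, 0.0], [-0.0, -0.0, -1.0]]
force: [0.5, 0.1, -1.9]
opening: 59.0
finger_force: 8.3
```

Run:
```python
from h import *
ctrl.read_camera("top"); im,d=ctrl.read_camera("top"); o=ctrl.get_obs()
print(o["finger_force"],o["force"],o["wrist_torque"],o["eef_pos"],o["opening"],o["eef_rot"][:,1],o["time"])
cv2.imwrite("pics/t2.png",cv2.resize(im[150:300,150:350],(800,600),interpolation=2)[...,::-1]); cv2.imwrite("pics/t2f.png",im[...,::-1]);np.save("t2.npy",d)
```

```text
8.331482112407684 [ 0.38594958 -0.51084701 -1.62955948] [-0.00673821  0.02576257  0.05757083] [430.97950815  41.13121955 182.0290601 ] 58.91565574522472 [-5.38972798e-01 -8.42323162e-01 -1.21532629e-04] 6.6833
```

View pics/t2.png

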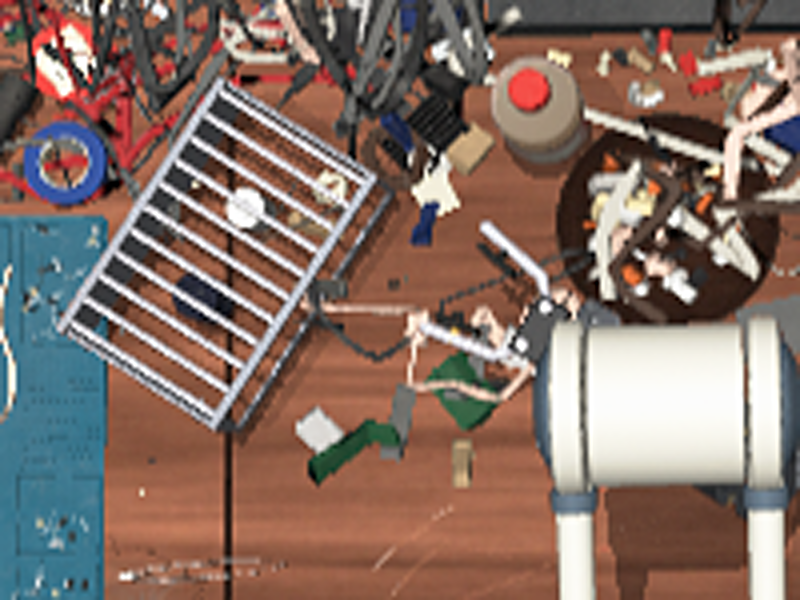

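```bash
cat >> h.py <<'E'
def ray(n,u,v,z):
    c,R,t=cal(n); C=-R.T@t; r=R.T@np.array([(u-c["cx"])/c["fx"],(v-c["cy"])/c["fy"],1]); return C+r*(z-C[2])/r[2]
E
python3 - <<'E'
from h import *
f=lambda x,y,z: ray("top",150+(x+.5)/4-.5,150+(y+.5)/4-.5,z)
a,b=f(545,307,152),f(521,344,152); m=(a+b)/2; u=np.array([.539,.8423]); T=np.array([431,41.1])
nrm=np.array([-u[1],u[0]])
print(a,b,np.linalg.norm(a-b),"ahead",(m[:2]-T)@u,"left",(m[:2]-T)@nrm)
print("can left of TCP", (f(245,208,53)[:2]-T)@nrm,(f(245,208,53)[:2]-T)@u, f(245,208,53), (f(200,298,60)[:2]-T)@nrm)
g=ctrl.get_obs()["eef_rot"]
d=np.load("t2.npy");P=cloud("top",d)
# riser lip
q=P[(P[...,2]>-20)&(P[...,2]<60)]
c=f(378,178,90),f(217,430,90);print("front top corners",c, [((x[:2]-T)@u,(x[:2]-T)@nrm) for x in c])
E
```

```text
[511.94335531 136.02578463 152.        ] [486.15785285 152.82132515 152.        ] 30.773077817223605 ahead 123.70870588148712 left -1.6276277324316435
can left of TCP 38.46808460473248 363.4675384810846 [594.50892325 367.98617933  53.        ] 112.3514697692929
front top corners (array([611.49547172, 262.93765766,  90.        ]), array([428.56513723, 379.20641447,  90.        ])) [(np.float64(284.1409183020966), np.float64(-32.46083834771728)), (np.float64(283.474641877778), np.float64(184.29024231337795))]
```

>>> move_arm:
  slide:
    - [-0.004,0,0.008]
    - [-0.006,0,0.014]
    - [-0.006,0,0.016]
    - [-0.006,0,0.018]
    - [-0.006,0,0.018]
    - [-0.006,0,0.016]
    - [-0.004,0,0.01]
    - [0,0,0.004]
  turn:
    - [0,0,0]
    - [0,0,0]
    - [0,0,0]
    - [0,0,0]
    - [0,0,0]
    - [0,0,0]
    - [0,0,0]
    - [0,0,0]

```text
time: 7.35
eef_pos: [397.7, 61.7, 75.5]
eef_rot: [[0.843, -0.538, -0.003], [-0.538, -0.843, 0.0], [-0.003, 0.002, -1.0]]
force: [-0.4, -0.6, -1.1]
opening: 58.8
finger_force: 8.4
```

>>> move_arm:
  slide:
    - [0,-0.006,0]
    - [0,-0.012,0]
    - [0,-0.014,0]
    - [0,-0.014,0]
    - [0,-0.014,0]
    - [0,-0.012,0]
    - [0,-0.008,0]
    - [0,0,0]
  turn:
    - [0,0,0]
    - [0,0,0]
    - [0,0,0]
    - [0,0,0]
    - [0,0,0]
    - [0,0,0]
    - [0,0,0]
    - [0,0,0]

```text
time: 8.02
eef_pos: [443.7, 129.8, 78.5]
eef_rot: [[0.843, -0.538, 0.001], [-0.538, -0.843, 0.001], [0.001, -0.001, -1.0]]
force: [0.2, 0.1, -1.7]
opening: 59.1
finger_force: 8.4
```

Run:
```python
from h import *
im,d=ctrl.read_camera("top"); i2,_=ctrl.read_camera("side"); o=ctrl.get_obs()
print(o["finger_force"],o["force"],o["wrist_torque"],o["eef_pos"],o["opening"],o["eef_rot"][:,1],o["time"])
A=cv2.resize(im[150:260,180:290],(400,400),interpolation=2); B=cv2.resize(i2[270:410,200:340],(400,400),interpolation=2)
cv2.imwrite("pics/t3.png",np.hstack([A,B])[...,::-1]);np.save("t3.npy",d)
```

```text
8.332309573888779 [ 1.25174161  0.02993413 -2.60576787] [-0.00973429  0.03572226  0.0324785 ] [442.73160778 128.6239609   78.04494272] 58.92971469105254 [-5.38528759e-01 -8.42607128e-01  6.02239578e-05] 8.1167
```

View pics/t3.png

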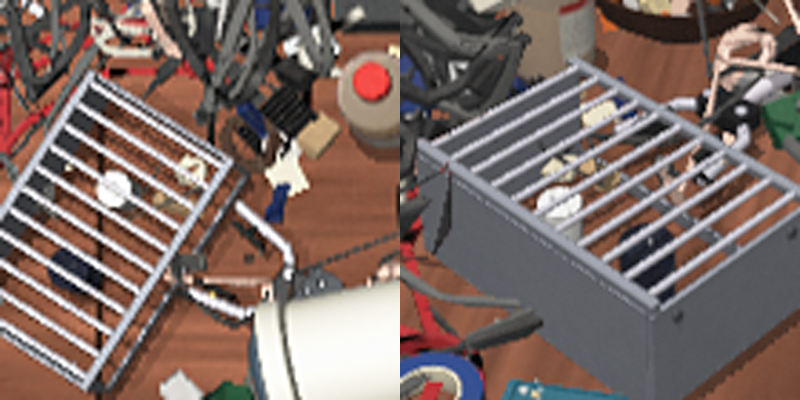

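>>> move_arm:
  slide:
    - [-0.0025,-0.006,0]
    - [0,-0.012,0]
    - [0,-0.014,0]
    - [0,-0.014,0]
    - [0,-0.014,0]
    - [0,-0.012,0]
    - [0,-0.008,0]
    - [0,0,0]
  turn:
    - [0,0,0]
    - [0,0,0]
    - [0,0,0]
    - [0,0,0]
    - [0,0,0]
    - [0,0,0]
    - [0,0,0]
    - [0,0,0]

```text
time: 8.78
eef_pos: [483.8, 198.2, 77.6]
eef_rot: [[0.843, -0.538, 0.0], [-0.538, -0.843, 0.0], [-0.0, -0.0, -1.0]]
force: [-0.4, -0.3, -1.7]
opening: 59.8
finger_force: 8.4
```

Run:
```python
from h import *
im,d=ctrl.read_camera("top"); i2,_=ctrl.read_camera("side"); o=ctrl.get_obs()
print(o["finger_force"],o["force"],o["wrist_torque"],o["eef_pos"],o["opening"],o["eef_rot"][:,1],o["time"])
A=cv2.resize(im[160:240,190:270],(400,400),interpolation=2); B=cv2.resize(i2[300:400,230:330],(400,400),interpolation=2)
cv2.imwrite("pics/t4.png",np.hstack([A,B])[...,::-1]);np.save("t4.npy",d)
```

```text
8.331674337387085 [-0.13407417 -0.35882795 -1.41664203] [-0.00325279  0.05751937  0.04846992] [483.24474349 197.07804897  77.55383575] 58.833146046163755 [-5.38890397e-01 -8.42375661e-01  6.21416064e-04] 8.8833
```

View pics/t4.png

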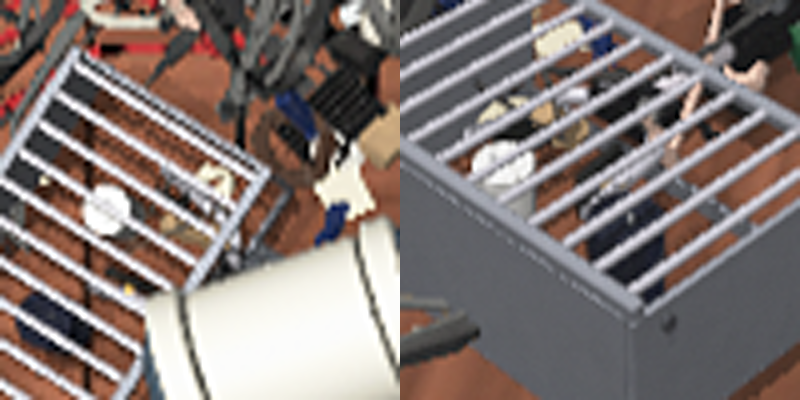

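>>> move_arm:
  slide:
    - [0,-0.005,0]
    - [0,-0.008,0]
    - [0,-0.008,0]
    - [0,-0.004,0]
    - [0,0,0]
    - [0,0,0]
    - [0,0,0]
    - [0,0,0]
  turn:
    - [0,0,0]
    - [0,0,0]
    - [0,0,0]
    - [0,0,0]
    - [0,0,0]
    - [0,0,0]
    - [0,0,0]
    - [0,0,0]

```text
time: 9.55
eef_pos: [496.9, 218.2, 77.6]
eef_rot: [[0.842, -0.539, -0.0], [-0.539, -0.842, -0.0], [-0.0, 0.0, -1.0]]
force: [0.5, 0.7, -1.8]
opening: 59.2
finger_force: 8.3
```

>>> move_arm:
  slide:
    - [0,0,0]
    - [0,0,0]
    - [0,0,0]
    - [0,0,0]
    - [0,0,0]
    - [0,0,0]
    - [0,0,0]
    - [0,0,0]
  turn:
    - [0,0,0]
    - [0,0,0]
    - [0,0,0]
    - [0,0,0]
    - [0,0,0]
    - [0,0,0]
    - [0,0,0]
    - [0,0,0]
  hand: 0.6

```text
time: 10.22
eef_pos: [496.9, 218.4, 77.6]
eef_rot: [[0.842, -0.539, -0.0], [-0.539, -0.842, -0.0], [-0.0, 0.0, -1.0]]
force: [-0.1, -0.9, -2.0]
opening: 52.9
finger_force: 9.1
```

```bash
cat > r.py <<'E'
from h import *
o=ctrl.get_obs(); w=o["opening"]; b=8+.12*(62-w)
print(round(w,2),round(o["finger_force"],2),"excess",round(o["finger_force"]-b,2),o["force"].round(2),o["wrist_torque"].round(3),o["eef_pos"].round(1),o["time"])
E
python3 r.py
```

```text
52.9 9.06 excess -0.03 [-0.11 -0.92 -2.03] [-0.017  0.     0.028] [496.9 218.4  77.6] 10.2167
```

>>> move_arm:
  slide:
    - [0,0,0]
    - [0,0,0]
    - [0,0,0]
    - [0,0,0]
    - [0,0,0]
    - [0,0,0]
    - [0,0,0]
    - [0,0,0]
  turn:
    - [0,0,0]
    - [0,0,0]
    - [0,0,0]
    - [0,0,0]
    - [0,0,0]
    - [0,0,0]
    - [0,0,0]
    - [0,0,0]
  hand: 0.575

```text
time: 10.88
eef_pos: [496.9, 218.4, 77.6]
eef_rot: [[0.842, -0.539, -0.0], [-0.539, -0.842, -0.0], [-0.0, 0.0, -1.0]]
force: [-0.4, -0.8, -1.8]
opening: 50.6
finger_force: 9.3
```

>>> move_arm:
  slide:
    - [0,0,0]
    - [0,0,0]
    - [0,0,0]
    - [0,0,0]
    - [0,0,0]
    - [0,0,0]
    - [0,0,0]
    - [0,0,0]
  turn:
    - [0,0,0]
    - [0,0,0]
    - [0,0,0]
    - [0,0,0]
    - [0,0,0]
    - [0,0,0]
    - [0,0,0]
    - [0,0,0]
  hand: 0.555

```text
time: 11.55
eef_pos: [497.0, 218.4, 77.6]
eef_rot: [[0.842, -0.539, 0.0], [-0.539, -0.842, 0.0], [0.0, -0.0, -1.0]]
force: [-0.1, -1.0, -2.0]
opening: 48.8
finger_force: 9.5
```

```bash
python3 r.py
```

```text
48.85 9.53 excess -0.05 [-0.13 -1.01 -1.96] [-0.044  0.098  0.006] [497.  218.4  77.6] 11.55
```

>>> move_arm:
  slide:
    - [0,0,0]
    - [0,0,0]
    - [0,0,0]
    - [0,0,0]
    - [0,0,0]
    - [0,0,0]
    - [0,0,0]
    - [0,0,0]
  turn:
    - [0,0,0]
    - [0,0,0]
    - [0,0,0]
    - [0,0,0]
    - [0,0,0]
    - [0,0,0]
    - [0,0,0]
    - [0,0,0]
  hand: 0.545

```text
time: 12.22
eef_pos: [496.9, 218.4, 77.6]
eef_rot: [[0.842, -0.539, -0.0], [-0.539, -0.842, 0.0], [-0.0, 0.0, -1.0]]
force: [0.0, 0.5, -1.8]
opening: 47.7
finger_force: 9.6
```

```bash
python3 r.py
```

```text
47.74 9.63 excess -0.08 [ 0.04  0.52 -1.82] [-0.019  0.092 -0.006] [496.9 218.4  77.6] 12.2167
```

>>> move_arm:
  slide:
    - [0,0,0]
    - [0,0,0]
    - [0,0,0]
    - [0,0,0]
    - [0,0,0]
    - [0,0,0]
    - [0,0,0]
    - [0,0,0]
  turn:
    - [0,0,0]
    - [0,0,0]
    - [0,0,0]
    - [0,0,0]
    - [0,0,0]
    - [0,0,0]
    - [0,0,0]
    - [0,0,0]
  hand: 0.537

```text
time: 12.88
eef_pos: [497.0, 218.4, 77.6]
eef_rot: [[0.842, -0.539, 0.0], [-0.539, -0.842, 0.0], [0.0, -0.0, -1.0]]
force: [-0.0, 0.1, -2.5]
opening: 47.3
finger_force: 9.7
```

```bash
python3 r.py
```

```text
47.32 9.72 excess -0.04 [-0.04  0.12 -2.49] [0.004 0.068 0.013] [497.  218.4  77.6] 12.8833
```

>>> move_arm:
  slide:
    - [0,0,0]
    - [0,0,0]
    - [0,0,0]
    - [0,0,0]
    - [0,0,0]
    - [0,0,0]
    - [0,0,0]
    - [0,0,0]
  turn:
    - [0,0,0]
    - [0,0,0]
    - [0,0,0]
    - [0,0,0]
    - [0,0,0]
    - [0,0,0]
    - [0,0,0]
    - [0,0,0]
  hand: 0.528

```text
time: 13.55
eef_pos: [497.0, 218.4, 77.6]
eef_rot: [[0.842, -0.539, -0.0], [-0.539, -0.842, 0.0], [-0.0, -0.0, -1.0]]
force: [0.2, -0.0, -1.8]
opening: 46.2
finger_force: 9.8
```

```bash
python3 r.py
```

```text
46.23 9.83 excess -0.06 [ 0.17 -0.02 -1.84] [-0.025  0.063 -0.051] [497.  218.4  77.6] 13.55
```

>>> move_arm:
  slide:
    - [0,0,0]
    - [0,0,0]
    - [0,0,0]
    - [0,0,0]
    - [0,0,0]
    - [0,0,0]
    - [0,0,0]
    - [0,0,0]
  turn:
    - [0,0,0]
    - [0,0,0]
    - [0,0,0]
    - [0,0,0]
    - [0,0,0]
    - [0,0,0]
    - [0,0,0]
    - [0,0,0]
  hand: 0.519

```text
time: 14.22
eef_pos: [497.0, 218.4, 77.7]
eef_rot: [[0.842, -0.539, 0.0], [-0.539, -0.842, 0.0], [0.0, -0.0, -1.0]]
force: [0.2, -1.1, -1.3]
opening: 45.4
finger_force: 10.1
```

```bash
python3 r.py
```

```text
45.43 10.09 excess 0.1 [ 0.16 -1.11 -1.31] [-0.081  0.055 -0.017] [497.  218.4  77.7] 14.2167
```

>>> move_arm:
  slide:
    - [0,0,0]
    - [0,0,0]
    - [0,0,0]
    - [0,0,0]
    - [0,0,0]
    - [0,0,0]
    - [0,0,0]
    - [0,0,0]
  turn:
    - [0,0,0]
    - [0,0,0]
    - [0,0,0]
    - [0,0,0]
    - [0,0,0]
    - [0,0,0]
    - [0,0,0]
    - [0,0,0]
  hand: 0.512

```text
time: 14.88
eef_pos: [497.0, 218.4, 77.6]
eef_rot: [[0.842, -0.539, 0.0], [-0.539, -0.842, -0.0], [0.0, 0.0, -1.0]]
force: [-0.6, -0.9, -2.0]
opening: 45.1
finger_force: 10.2
```

```bash
python3 r.py
```

```text
45.13 10.21 excess 0.19 [-0.62 -0.9  -2.01] [-0.03  -0.025 -0.088] [497.  218.4  77.6] 14.8833
```

>>> move_arm:
  slide:
    - [0,0,0]
    - [0,0,0]
    - [0,0,0]
    - [0,0,0]
    - [0,0,0]
    - [0,0,0]
    - [0,0,0]
    - [0,0,0]
  turn:
    - [0,0,0]
    - [0,0,0]
    - [0,0,0]
    - [0,0,0]
    - [0,0,0]
    - [0,0,0]
    - [0,0,0]
    - [0,0,0]
  hand: 0.505

```text
time: 15.55
eef_pos: [496.9, 218.4, 77.6]
eef_rot: [[0.842, -0.539, -0.0], [-0.539, -0.842, 0.0], [-0.0, -0.0, -1.0]]
force: [0.7, -0.3, -2.2]
opening: 44.7
finger_force: 10.3
```

```bash
python3 r.py
```

```text
44.71 10.3 excess 0.22 [ 0.66 -0.33 -2.19] [-0.059  0.009 -0.055] [496.9 218.4  77.6] 15.55
```

>>> move_arm:
  slide:
    - [0,0,0]
    - [0,0,0]
    - [0,0,0]
    - [0,0,0]
    - [0,0,0]
    - [0,0,0]
    - [0,0,0]
    - [0,0,0]
  turn:
    - [0,0,0]
    - [0,0,0]
    - [0,0,0]
    - [0,0,0]
    - [0,0,0]
    - [0,0,0]
    - [0,0,0]
    - [0,0,0]
  hand: 0.497

```text
time: 16.22
eef_pos: [496.9, 218.4, 77.6]
eef_rot: [[0.842, -0.539, -0.0], [-0.539, -0.842, 0.0], [-0.0, -0.0, -1.0]]
force: [-1.0, 0.1, -2.5]
opening: 43.8
finger_force: 10.4
```

```bash
python3 r.py
```

```text
43.84 10.39 excess 0.21 [-0.97  0.14 -2.53] [-0.029 -0.028 -0.045] [496.9 218.4  77.6] 16.2167
```

>>> move_arm:
  slide:
    - [0,0,0]
    - [0,0,0]
    - [0,0,0]
    - [0,0,0]
    - [0,0,0]
    - [0,0,0]
    - [0,0,0]
    - [0,0,0]
  turn:
    - [0,0,0]
    - [0,0,0]
    - [0,0,0]
    - [0,0,0]
    - [0,0,0]
    - [0,0,0]
    - [0,0,0]
    - [0,0,0]
  hand: 0.489

```text
time: 16.88
eef_pos: [497.0, 218.4, 77.7]
eef_rot: [[0.842, -0.539, 0.0], [-0.539, -0.842, -0.0], [0.0, 0.0, -1.0]]
force: [-0.2, -0.7, -1.5]
opening: 42.7
finger_force: 11.4
```

```bash
python3 r.py
```

```text
42.7 11.42 excess 1.1 [-0.18 -0.74 -1.49] [-0.06   0.041 -0.009] [497.  218.4  77.7] 16.8833
```

>>> move_arm:
  slide:
    - [0,0,0]
    - [0,0,0]
    - [0,0,0]
    - [0,0,0]
    - [0,0,0]
    - [0,0,0]
    - [0,0,0]
    - [0,0,0]
  turn:
    - [0,0,0]
    - [0,0,0]
    - [0,0,0]
    - [0,0,0]
    - [0,0,0]
    - [0,0,0]
    - [0,0,0]
    - [0,0,0]
  hand: 0.483

```text
time: 17.55
eef_pos: [497.0, 218.4, 77.7]
eef_rot: [[0.842, -0.539, 0.0], [-0.539, -0.842, 0.0], [0.0, -0.0, -1.0]]
force: [-1.0, -0.7, -1.3]
opening: 42.6
finger_force: 12.6
```

```bash
python3 r.py
```

```text
42.62 12.61 excess 2.28 [-1.02 -0.73 -1.3 ] [-0.102  0.049 -0.029] [497.  218.4  77.7] 17.55
```

>>> move_arm:
  slide:
    - [0,0,0]
    - [0,0,0]
    - [0,0,0]
    - [0,0,0]
    - [0,0,0]
    - [0,0,0]
    - [0,0,0]
    - [0,0,0]
  turn:
    - [0,0,0]
    - [0,0,0]
    - [0,0,0]
    - [0,0,0]
    - [0,0,0]
    - [0,0,0]
    - [0,0,0]
    - [0,0,0]
  hand: 0.476

```text
time: 18.22
eef_pos: [497.0, 218.4, 77.7]
eef_rot: [[0.842, -0.539, 0.0], [-0.539, -0.842, 0.0], [0.0, -0.0, -1.0]]
force: [-0.1, -0.9, -0.6]
opening: 41.9
finger_force: 14.0
```

```bash
python3 r.py
```

```text
41.93 14.05 excess 3.64 [-0.12 -0.9  -0.65] [-0.04   0.071 -0.045] [497.  218.4  77.7] 18.2167
```

>>> move_arm:
  slide:
    - [0,0,-0.001]
    - [0,0,-0.002]
    - [0,0,-0.003]
    - [0,0,-0.004]
    - [0,0,-0.004]
    - [0,0,-0.004]
    - [0,0,-0.002]
    - [0,0,0]
  turn:
    - [0,0,0]
    - [0,0,0]
    - [0,0,0]
    - [0,0,0]
    - [0,0,0]
    - [0,0,0]
    - [0,0,0]
    - [0,0,0]

```text
time: 18.88
eef_pos: [497.4, 218.6, 98.6]
eef_rot: [[0.842, -0.539, 0.001], [-0.539, -0.842, 0.001], [0.001, -0.001, -1.0]]
force: [0.5, 0.3, -2.2]
opening: 41.7
finger_force: 13.5
```

```bash
python3 r.py
python3 - <<'E'
from h import *
im,d=ctrl.read_camera("top"); i2,_=ctrl.read_camera("side"); 
A=cv2.resize(im[160:240,190:270],(400,400),interpolation=2); B=cv2.resize(i2[300:380,240:320],(400,400),interpolation=2)
cv2.imwrite("pics/t5.png",np.hstack([A,B])[...,::-1])
E
python3 r.py
```

```text
41.69 13.52 excess 3.09 [ 0.48  0.3  -2.19] [-0.155  0.075 -0.064] [497.4 218.6  98.6] 18.8833
42.06 13.53 excess 3.13 [-0.03 -0.48 -3.73] [-0.125  0.114  0.056] [497.  218.4  97.7] 18.9833
```

View pics/t5.png

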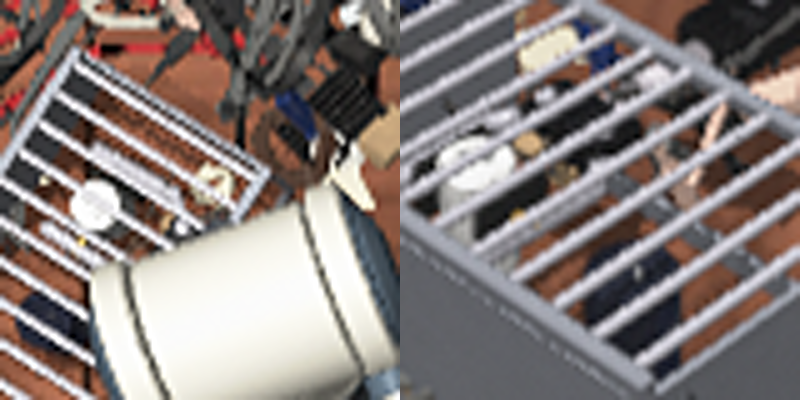

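```bash
cat > ch.py <<'E'
from h import *
im,d=ctrl.read_camera("top"); P=cloud("top",d); im=im.astype(int)
m=(im.min(-1)>195)&(P[...,2]<84)&(P[...,2]>40); 
n,l,st,ce=cv2.connectedComponentsWithStats(m.astype(np.uint8))
for i in range(1,n):
    if st[i,4]>15 and 180<ce[i][0]<320 and 185<ce[i][1]<290: print(st[i],np.median(P[l==i],0).round(1),np.percentile(P[l==i][:,2],[10,90]))
E
python3 ch.py
```

```text
[207 189  19  13  42] [614.5 348.2  54.5] [51.16763449 61.6016519 ]
[207 196   7   6  19] [602.9 366.1  66.8] [61.25095146 72.75018863]
[204 199   9   7  36] [588.6 374.7  68.6] [63.04452308 74.20085734]
[304 201   7   5  19] [589.   81.4  50. ] [46.95372622 61.66926483]
[199 205  12   8  19] [572.8 387.4  55.7] [50.7528138  58.11176008]
[299 207   4  17  37] [550.3  98.   77.4] [74.58668527 82.73043556]
```

>>> move_arm:
  slide:
    - [0,0.003,0]
    - [0,0.006,0]
    - [0,0.009,0]
    - [0,0.01,0]
    - [0,0.01,0]
    - [0,0.01,0]
    - [0,0.01,0]
    - [0,0.01,0]
  turn:
    - [0,0,0]
    - [0,0,0]
    - [0,0,0]
    - [0,0,0]
    - [0,0,0]
    - [0,0,0]
    - [0,0,0]
    - [0,0,0]

```text
time: 19.7
eef_pos: [459.7, 160.1, 97.7]
eef_rot: [[0.842, -0.539, 0.0], [-0.539, -0.842, 0.0], [0.0, -0.0, -1.0]]
force: [-0.8, 0.3, -2.6]
opening: 42.1
finger_force: 13.5
```

>>> move_arm:
  slide:
    - [0,0.012,0]
    - [0,0.012,0]
    - [0,0.012,0]
    - [0,0.012,0]
    - [0,0.01,0]
    - [0,0.009,0]
    - [0,0.006,0]
    - [0,0.003,0]
  turn:
    - [0,0,0]
    - [0,0,0]
    - [0,0,0]
    - [0,0,0]
    - [0,0,0]
    - [0,0,0]
    - [0,0,0]
    - [0,0,0]

```text
time: 20.37
eef_pos: [419.0, 96.4, 97.8]
eef_rot: [[0.842, -0.539, 0.0], [-0.539, -0.842, -0.0], [0.0, -0.0, -1.0]]
force: [-0.4, -0.8, -2.7]
opening: 42.2
finger_force: 13.5
```

```bash
python3 ch.py; python3 r.py
```

```text
[315 184  11   5  17] [637.9  45.1  61.7] [58.40720532 67.42006159]
[304 201   8   5  19] [588.8  81.4  51.1] [47.96218562 55.21104829]
[299 209   3   8  16] [559.  100.6  80.3] [77.39028554 82.11474772]
[249 215  15   9  31] [541.3 233.1  53.6] [49.15305097 58.15824824]
[246 222   9  13  74] [516.7 248.6  67.4] [61.56292904 72.65968024]
[239 231   9   6  17] [500.1 272.2  56.6] [50.87643762 59.94923058]
42.03 13.51 excess 3.11 [ 0.64 -0.3  -1.97] [-0.127  0.049  0.033] [419.   96.4  97.8] 20.4167
```

>>> move_arm:
  slide:
    - [0,0,0.003]
    - [0,0,0.004]
    - [0,0,0.004]
    - [0,0,0.003]
    - [0,0,0.002]
    - [0,0,0.001]
    - [0,0,0]
    - [0,0,0]
  turn:
    - [0,0,0]
    - [0,0,0]
    - [0,0,0]
    - [0,0,0]
    - [0,0,0]
    - [0,0,0]
    - [0,0,0]
    - [0,0,0]

```text
time: 21.08
eef_pos: [419.4, 97.2, 80.6]
eef_rot: [[0.842, -0.539, -0.0], [-0.539, -0.842, 0.0], [-0.0, 0.0, -1.0]]
force: [0.4, -0.7, -3.0]
opening: 42.1
finger_force: 13.5
```

```bash
python3 r.py
```

```text
42.14 13.52 excess 3.14 [ 0.43 -0.7  -3.03] [-0.066  0.079 -0.034] [419.4  97.2  80.6] 21.0833
```

>>> move_arm:
  slide:
    - [0,0,0.001]
    - [0,0,0.0005]
    - [0,0,0.0005]
    - [0,0,0]
    - [0,0,0]
    - [0,0,0]
    - [0,0,0]
    - [0,0,0]
  turn:
    - [0,0,0]
    - [0,0,0]
    - [0,0,0]
    - [0,0,0]
    - [0,0,0]
    - [0,0,0]
    - [0,0,0]
    - [0,0,0]

```text
time: 21.75
eef_pos: [419.3, 97.1, 78.7]
eef_rot: [[0.842, -0.539, 0.0], [-0.539, -0.842, 0.0], [0.0, -0.0, -1.0]]
force: [-0.3, -1.3, -2.4]
opening: 42.0
finger_force: 13.5
```

```bash
python3 r.py;python3 ch.py
```

```text
41.99 13.52 excess 3.12 [-0.34 -1.25 -2.42] [-0.076  0.147  0.013] [419.3  97.1  78.7] 21.75
[305 201   7   5  18] [589.4  81.3  50.2] [43.63704755 55.20597928]
[299 207   4  17  34] [553.6  98.2  78.2] [74.42472703 83.40896506]
[246 223  10  10  65] [517.9 249.3  47.6] [42.59061348 57.78658134]
```

>>> move_arm:
  slide:
    - [0,0,0.0005]
    - [0,0,0.0005]
    - [0,0,0.0003]
    - [0,0,0]
    - [0,0,0]
    - [0,0,0]
    - [0,0,0]
    - [0,0,0]
  turn:
    - [0,0,0]
    - [0,0,0]
    - [0,0,0]
    - [0,0,0]
    - [0,0,0]
    - [0,0,0]
    - [0,0,0]
    - [0,0,0]

```text
time: 22.47
eef_pos: [419.4, 97.1, 77.5]
eef_rot: [[0.842, -0.539, 0.0], [-0.539, -0.842, 0.0], [0.0, -0.0, -1.0]]
force: [0.5, -1.6, 0.1]
opening: 42.2
finger_force: 14.1
```

```bash
python3 r.py; python3 r.py
```

```text
42.2 14.14 excess 3.76 [ 0.49 -1.6   0.11] [ 0.003  0.031 -0.025] [419.4  97.1  77.5] 22.4667
42.2 14.14 excess 3.76 [ 0.49 -1.6   0.11] [ 0.003  0.031 -0.025] [419.4  97.1  77.5] 22.4667
```

>>> move_arm:
  slide:
    - [0,0,0]
    - [0,0,0]
    - [0,0,0]
    - [0,0,0]
    - [0,0,0]
    - [0,0,0]
    - [0,0,0]
    - [0,0,0]
  turn:
    - [0,0,0]
    - [0,0,0]
    - [0,0,0]
    - [0,0,0]
    - [0,0,0]
    - [0,0,0]
    - [0,0,0]
    - [0,0,0]
  hand: 0.5

```text
time: 23.13
eef_pos: [419.3, 97.1, 77.3]
eef_rot: [[0.842, -0.539, -0.0], [-0.539, -0.842, -0.0], [-0.0, 0.0, -1.0]]
force: [0.3, 0.3, -2.2]
opening: 44.0
finger_force: 10.2
```

>>> move_arm:
  slide:
    - [0,0,0]
    - [0,0,0]
    - [0,0,0]
    - [0,0,0]
    - [0,0,0]
    - [0,0,0]
    - [0,0,0]
    - [0,0,0]
  turn:
    - [0,0,0]
    - [0,0,0]
    - [0,0,0]
    - [0,0,0]
    - [0,0,0]
    - [0,0,0]
    - [0,0,0]
    - [0,0,0]
  hand: 0.67

```text
time: 23.8
eef_pos: [419.4, 97.1, 77.3]
eef_rot: [[0.842, -0.539, 0.0], [-0.539, -0.842, -0.0], [0.0, -0.0, -1.0]]
force: [-1.1, -0.4, -2.3]
opening: 59.3
finger_force: 8.3
```

```bash
python3 r.py; python3 ch.py
python3 - <<'E'
from h import *
im,d=ctrl.read_camera("top"); i2,_=ctrl.read_camera("side"); 
A=cv2.resize(im[190:270,210:290],(400,400),interpolation=2); 
u,v=map(int,proj("side",[518,249,20]));B=cv2.resize(i2[v-40:v+40,u-40:u+40],(400,400),interpolation=2)
cv2.imwrite("pics/t6.png",np.hstack([A,B])[...,::-1])
E
```

```text
59.27 8.33 excess -0.0 [-1.09 -0.36 -2.35] [ 0.03  -0.014 -0.026] [419.4  97.1  77.3] 23.8
[302 201   9   5  21] [588.5  81.4  52.6] [48.70111391 81.54029106]
[299 205   4  19  38] [555.9  97.8  80.9] [76.58057841 82.88720871]
[247 223   9  10  65] [515.6 248.9  49.1] [44.9942723  55.31383791]
```

View pics/t6.png

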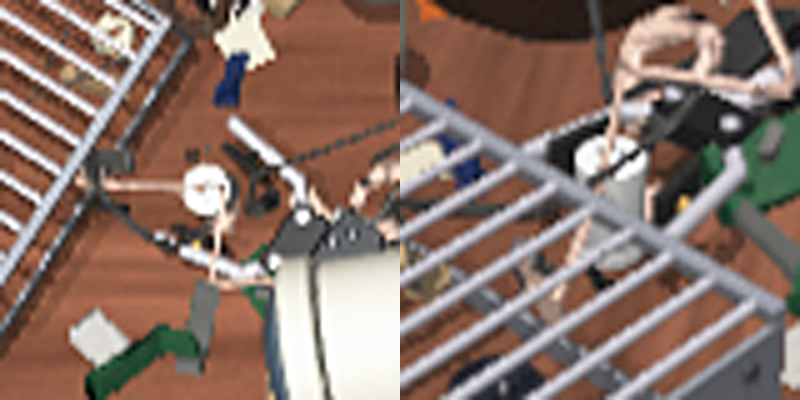

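>>> move_arm:
  slide:
    - [0,0.004,0]
    - [0,0.008,0]
    - [0,0.012,0]
    - [0,0.014,0]
    - [0,0.014,0]
    - [0,0.01,0]
    - [0,0.006,0]
    - [0,0.002,0]
  turn:
    - [0,0,0]
    - [0,0,0]
    - [0,0,0]
    - [0,0,0]
    - [0,0,0]
    - [0,0,0]
    - [0,0,0]
    - [0,0,0]

```text
time: 24.62
eef_pos: [381.2, 37.3, 77.4]
eef_rot: [[0.842, -0.54, 0.0], [-0.54, -0.842, -0.0], [0.0, -0.0, -1.0]]
force: [1.2, 0.2, -2.1]
opening: 59.0
finger_force: 8.3
```

>>> move_arm:
  slide:
    - [0,0,0.002]
    - [0,0,0.003]
    - [0,0,0.002]
    - [0,0,0.001]
    - [0,0,0.001]
    - [0,0,0]
    - [0,0,0]
    - [0,0,0]
  turn:
    - [0,0,0]
    - [0,0,0]
    - [0,0,0]
    - [0,0,0]
    - [0,0,0]
    - [0,0,0]
    - [0,0,0]
    - [0,0,0]

```text
time: 25.28
eef_pos: [381.7, 38.2, 68.4]
eef_rot: [[0.842, -0.539, 0.0], [-0.539, -0.842, 0.0], [0.0, -0.0, -1.0]]
force: [-0.3, -0.0, -1.8]
opening: 58.9
finger_force: 8.3
```

```bash
python3 r.py; python3 ch.py
```

```text
58.89 8.33 excess -0.05 [-0.34 -0.03 -1.76] [-0.008  0.054  0.027] [381.7  38.2  68.4] 25.2833
[305 201   6   5  17] [589.   81.4  49.5] [46.44979447 55.1298438 ]
[299 205   5  19  38] [551.8  98.1  79.1] [75.29484893 82.05663042]
[247 223   9  13  65] [515.6 248.9  47.4] [43.50851224 75.22306171]
```

Not yet touching; lower ~1 mm and release gently.

>>> move_arm:
  slide:
    - [0,0,0.0005]
    - [0,0,0.0005]
    - [0,0,0.0005]
    - [0,0,0]
    - [0,0,0]
    - [0,0,0]
    - [0,0,0]
    - [0,0,0]
  turn:
    - [0,0,0]
    - [0,0,0]
    - [0,0,0]
    - [0,0,0]
    - [0,0,0]
    - [0,0,0]
    - [0,0,0]
    - [0,0,0]

```text
time: 26.0
eef_pos: [381.8, 38.0, 67.6]
eef_rot: [[0.842, -0.539, 0.001], [-0.539, -0.842, -0.0], [0.001, -0.0, -1.0]]
force: [-3.1, -1.1, 6.0]
opening: 58.9
finger_force: 9.9
```

```bash
python3 r.py
```

```text
58.95 9.91 excess 1.54 [-3.07 -1.08  6.02] [-0.172  0.514  0.12 ] [381.8  38.   67.6] 26.0
```

On its feet; open and rise.

>>> move_arm:
  slide:
    - [0,0,0]
    - [0,0,0]
    - [0,0,0]
    - [0,0,0]
    - [0,0,0]
    - [0,0,0]
    - [0,0,0]
    - [0,0,0]
  turn:
    - [0,0,0]
    - [0,0,0]
    - [0,0,0]
    - [0,0,0]
    - [0,0,0]
    - [0,0,0]
    - [0,0,0]
    - [0,0,0]
  hand: 0.98

```text
time: 26.67
eef_pos: [381.6, 38.1, 66.7]
eef_rot: [[0.842, -0.539, -0.0], [-0.539, -0.842, 0.0], [-0.0, 0.0, -1.0]]
force: [-0.2, 0.1, 0.1]
opening: 86.0
finger_force: 0.0
```

>>> move_arm:
  slide:
    - [0,0,-0.01]
    - [0,0,-0.015]
    - [0,0,-0.02]
    - [0,0,-0.02]
    - [0,0,-0.02]
    - [0,0,-0.02]
    - [0,0,-0.01]
    - [0,0,0]
  turn:
    - [0,0,0]
    - [0,0,0]
    - [0,0,0]
    - [0,0,0]
    - [0,0,0]
    - [0,0,0]
    - [0,0,0]
    - [0,0,0]

```text
time: 27.33
eef_pos: [382.7, 38.1, 185.0]
eef_rot: [[0.842, -0.539, 0.005], [-0.539, -0.842, 0.0], [0.004, -0.003, -1.0]]
force: [0.0, -0.3, -0.7]
opening: 86.3
finger_force: 0.0
```

```bash
python3 r.py
python3 - <<'E'
from h import *
im,d=ctrl.read_camera("top"); i2,_=ctrl.read_camera("side"); 
A=cv2.resize(im[180:300,220:340],(400,400),interpolation=2); 
u,v=map(int,proj("side",[460,150,20]));B=cv2.resize(i2[v-70:v+70,u-70:u+70],(400,400),interpolation=2)
cv2.imwrite("pics/t7.png",np.hstack([A,B])[...,::-1])
P=cloud("side",_)
for k in["small_can","reacher"]:
  for n in("top","side"): print(k,n,[(np.round(w(n,r["centre"])),round(r["conf"],2)) for r in ctrl.look_for(n,k)[:2]])
E
python3 ch.py
```

```text
86.35 0.0 excess -5.08 [ 0.04 -0.25 -0.73] [ 0.15   0.018 -0.019] [382.7  38.1 185. ] 27.3333
small_can top []
small_can side [(array([514., 261.,  42.]), 0.74)]
reacher top [(array([445., 157.,  28.]), 0.59)]
reacher side [(array([390.,  64.,  35.]), 0.98)]
[303 201   8   5  19] [589.1  81.2  55.2] [46.52219962 64.73865093]
[299 208   4  16  35] [547.4 100.4  77.6] [74.64669554 83.11294636]
[247 223   9  10  66] [515.6 248.6  49.3] [43.54349223 55.23520959]
```

```bash
python3 -c "
from plant import ctrl
print(ctrl.sign_off())"
```

```text
the job is handed in; nothing more can be done
None
```

The job is handed in at about 27 s: the small can stands about 65 mm in front of the riser, at a grip of about 3 N, and the reacher is on its feet with its jaws well clear. I viewed 11 pictures, one over the limit, and so checked the final pose from depth and force readings only. I didn't re-measure the big can, heatsink and bottle at the end.

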